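Push a printed frame into a squaring jig and close the jaw

ROBOT

A 6-joint arm with a two-finger parallel gripper is mounted at the origin on the work surface. World frame = base frame: x ahead of the robot, y to its left, z up, the work surface at z = 0. Lengths are in mm, angles in degrees, forces in N, time in s.
With the tool pointing down it reaches from about 350 to 850 mm from the base axis. Payload 8.1 kg.
Tool frame: the origin (TCP) lies between the finger pads; the fingertips stand r.nose_length ahead of it and the grasp point (between the pads) lies 3 mm ahead of it (r.nose_length is the distance from the TCP to the fingertips, in mm); x points along the fingers, y is the direction in which the jaws open and shut, and the axes are right-handed (so a half turn about x gives the same grasp; the last joint's range is limited). The gripper opens to 85 mm and grips with 20 to 120 N. Pads are 22 mm wide; open, the fingers measure 114 mm over their backs; the gripper's body (76 mm by 85 mm) begins 54 mm behind the grasp point. The pads swing forward as they close: fully open they stand 13 mm farther back than shut.
Start: joints at [65.409, 7.471, 85.268, -0, 87.261, -4.893], TCP at [202.219, 564.901, 253.292] pointing down, gripper open.
Joint ranges: [-169.43, 169.43], [-51.17, 129.36], [1.28, 143.12], [-76.62, 256.62], [0, 156.53], [-152.29, 152.29]. Speed limits (degrees/s): [136.94, 136.94, 159.86, 180, 180, 180].

INTERFACE

Orientations are given as [roll, pitch, yaw] about the fixed x, y, z axes, in that order (R = Rz(yaw) Ry(pitch) Rx(roll)).
In Python, from bench import sense, optics, order, r gives the robot as it stands.
- The arm moves only by the tool carry_out, never from a script. Its argument "commands" is one flat list of numbers, 7 for each row, row after row: the shift along the tool's x, y, z in m, then the turn, a rotation vector about the tool's x, y, z in degrees, then the closure, from -1 (fully open) to 1 (shut), so that 0 is half open. A call has 1 to 12 rows; each row is the pose to reach, as a shift and turn from the pose measured when the call began, along the tool's axes at that moment; what a row does not reach only later rows make up. A row lasts 1/8 s, in which the tool goes at most 62.5 mm and 10.7 degrees, less where a joint would pass 70% of its speed; a pose out of reach is approached as far as the arm can. A call with a gripper value outside its range is refused whole. The fingers move at their own pace and stop on an object; "grip_force" is the grip in N (left out, the last holds). Time passes only in rows, so rows that repeat a pose let the fingers close. It gives the time, the measured TCP pose, the force and the opening at its end, in the units of the state.
- sense(): the state, without advancing time (a new reading comes with each control period).
- optics.snapshot(name): name is "scene" or "top" or "wrist"; returns (picture, depth): 384x512x3 uint8, red, green, blue; 384x512 float32, mm along the optical axis (not along the pixel's ray), 0 where there is no reading.
- optics.calibration(name): a dict with "mtx" (3x3 intrinsics, pixels), "k1" (the pictures are not rectified: a ray, as slopes to the right and down, at radius r is drawn at 1 + k1 r^2 times it, then the intrinsics apply), "extrinsics" (4x4, takes a point from camera to world coordinates). Camera axes: x right, y up, looking along -z (the intrinsics and any distortion apply to the point x, -y, -z); pixel columns grow to the right and rows downward; lengths in mm; the calibration is good to about 2 mm. A picture is of the moment at which its call begins: read the wrist's pose just before it. calibration takes no time and is no camera call; for the wrist camera it gives the pose at the moment of the call.
- order.hand_in(): hands the job in, once; it reports no verdict.
The state is a dict: "time": time; "joint_pos": joint angles; "qd": joint speeds; "joint_efforts": joint torques, N m; "tool_pos": TCP position; "tcp_rot": TCP orientation; "ft_force": force on the tool from outside, world axes, zero at the start; "wrist_torque": the same for the moment, N m; "finger_gap": finger opening in mm.
Only numpy, scipy, OpenCV 4.12 (cv2) and the standard library are available. Lean on these libraries where they do the work, as an engineer would, in place of code of your own. Each camera call takes 0.05 s, during which the arm holds its last target. There are 200 camera calls.

TASK

Push the yellow printed frame along the desk into the corner of the aluminium squaring jig, so that one long side lies flush against the long fence and one short side flush against the short end stop, and push the red sliding jaw up until it touches the frame, so that the frame is boxed in square. Do not pick the frame up: it slides flat on the desk all the way, never lifted or tipped. Leave the sanding block, glue jar, screwdriver and orange tile where they are.

Things in the scene. Friction and masses are not known exactly. Their poses are not given: they have to be found in the camera images.
- frame: Loose yellow plastic ring frame, about 100 g: 80 mm along its x, 110 along its y, 20 high. Walls 10 mm thick; corner bosses of radius 12 mm centred 28 (x) and 43 mm (y) from the middle. The 60 by 90 mm opening goes through to the desk: closed fingertips fit in. Origin: centre of underside. Starts on the jig's open side, up to 25 degrees askew; a half turn makes no difference. Slides with about 1 N.
- jig: Aluminium jig fixed to the desk: two bars 22 mm high. Origin: inner corner where the bars' faces meet, at desk height; z up. Long fence: face at x = 0, 22 mm thick to +x, from y = +20 to -270 mm. Short end stop: face at y = 0, 20 mm thick to +y, from x = 0 to -60 mm. The quarter x < 0, y < 0 is bare desk.
- seat (a point): Where the frame's origin lies when it is seated in the jig's corner, long side on the long fence: jig x = -40, y = -55 mm, desk height. Axes parallel to the jig's.
- jaw (a joint): Travel in m of the red jaw along the long fence towards the end stop (jig +y). Its face that meets the frame is at jig y = -200 mm + travel. 0 is fully open; starts at 0 to 0.03, touches a seated frame at 0.09, range ends at 0.11. Friction about 2 N; stays where left.
- jaw_back (a point): Centre of the red jaw's flat outer face, to be pushed towards jig +y: 45 mm wide along jig x (from 1 to 46 mm in front of the long fence's face), from 2 to 32 mm above the desk; this point is 23.5 mm in front of the fence and 17 mm up. The jaw is 25 mm thick along jig y. Axes parallel to the jig's.
- block: Loose cork sanding block 45 by 75 by 28 mm, to the left of the jig; leave alone. Origin: centre of its underside.
- jar: Loose glue jar with blue cap, 42 mm wide, 60 mm high, to the left of the jig; leave alone. Origin: centre of its underside.
- driver: Loose screwdriver lying on the desk to the right of the jig's jaw, handle towards the robot, along its own x; leave alone. Origin: below its middle.
- tile: Loose orange plastic tile 25 by 45 by 5 mm, behind the long fence; leave alone. Origin: centre of its underside.
Not all that is in view belongs to the job. Leave any blue or purple look-alike of the frame alone.

How it is judged:
By the outcome, as a careful person would: the job done as asked, in the order asked, and still so for the second after the job is handed in, with the robot touching nothing.
It also fails if it takes over 51 s, if anything falls off the work surface, if the arm or the gripper's body presses on something with over 40 N, if the wrist force passes 120 N, or if a joint passes its speed limit or range.

## Working session

There is one attempt and no reset: what is moved stays moved. The work goes in short steps, Python scripts to look and compute and a tool call to move; the robot and the scene stay as the last step left them, time stands still between calls to the robot, and variables do not carry over. Pictures are saved under pics/ and viewed, about 8 in all and at most 12, crops included, and the job is handed in when it is done.

Besides the shell and the picture viewer there is one more tool, called after "Call:" as a command line: name --argument value ..., lists and objects as JSON in quotes. carry_out: Moves the arm, as the interface text tells. Its arguments: {"type":"object","properties":{"commands":{"type":"array","items":{"type":"number"}},"grip_force":{"type":"number"}},"required":["commands"]}

```bash
mkdir -p pics; cat > h.py <<'E'
from bench import sense, optics, order, r
import numpy as np, cv2
def save(name,img): cv2.imwrite('pics/'+name,cv2.cvtColor(img,cv2.COLOR_RGB2BGR))
def ray(cal,px):
    K=cal['mtx'];a=np.array([[[px[0],px[1]]]],float)
    u=cv2.undistortPoints(a,np.array(K,float),np.array([cal['k1'],0,0,0,0.]))[0,0]
    return np.array([u[0],-u[1],-1.])
def onz(cal,px,z=0):
    T=np.array(cal['extrinsics']);d=T[:3,:3]@ray(cal,px);o=T[:3,3]
    return o+d*(z-o[2])/d[2]
E
python3 - <<'E'
from h import *
s=sense();print(s,r.nose_length)
for n in('top','scene'):
    p,d=optics.snapshot(n);save(n+'0.png',p);np.save(n+'0.npy',d);print(n,optics.calibration(n))
p=cv2.imread('pics/top0.png');q=cv2.imread('pics/scene0.png')
cv2.imwrite('pics/top0b.png',cv2.resize(p,(800,600),interpolation=cv2.INTER_CUBIC))
E
```

```text
{'time': 0.0, 'joint_pos': array([ 6.54077779e+01,  7.51513719e+00,  8.53299712e+01, -6.00323896e-04,
        8.72604946e+01, -4.89436543e+00]), 'qd': array([ 0.01579555, -0.03947421, -0.01674969,  0.04308966, -0.04542699,
       -0.01766692]), 'joint_efforts': array([-1.97176327e-03, -5.69399464e+01, -5.00542116e+01, -4.39092437e-04,
        1.52065273e-02,  4.42348187e-05]), 'tool_pos': array([202.0192507 , 564.42837913, 252.23744936]), 'tcp_rot': array([ -94.56905946,   89.89439532, -114.26688691]), 'ft_force': array([ 0.49997388, -0.53840962,  0.21102013]), 'wrist_torque': array([ 0.00965756, -0.00879429,  0.00680826]), 'finger_gap': 85.62580112948368} 22.0
top {'mtx': array([[382.2433819 ,   0.        , 258.56023052],
       [  0.        , 382.2433819 , 185.18967205],
       [  0.        ,   0.        ,   1.        ]]), 'k1': 0.007811682704521576, 'extrinsics': array([[ 1.64431701e-02,  9.96354766e-01, -8.37066446e-02,
         5.28152727e+02],
       [-9.99401626e-01,  1.89257758e-02,  2.89517755e-02,
         7.27973274e+01],
       [ 3.04304527e-02,  8.31804978e-02,  9.96069773e-01,
         9.62295634e+02],
       [ 0.00000000e+00,  0.00000000e+00,  0.00000000e+00,
         1.00000000e+00]])}
scene {'mtx': array([[393.94623721,   0.        , 256.00900169],
       [  0.        , 393.94623721, 192.4132977 ],
       [  0.        ,   0.        ,   1.        ]]), 'k1': -0.04333529459970838, 'extrinsics': array([[ 2.57466717e-01, -6.91535901e-01,  6.74899243e-01,
         1.13059047e+03],
       [ 9.66259137e-01,  1.89573954e-01, -1.74370284e-01,
        -9.31878304e+01],
       [-7.36000681e-03,  6.97022104e-01,  7.17011866e-01,
         5.94981178e+02],
       [ 0.00000000e+00,  0.00000000e+00,  0.00000000e+00,
         1.00000000e+00]])}
```

View pics/top0b.png

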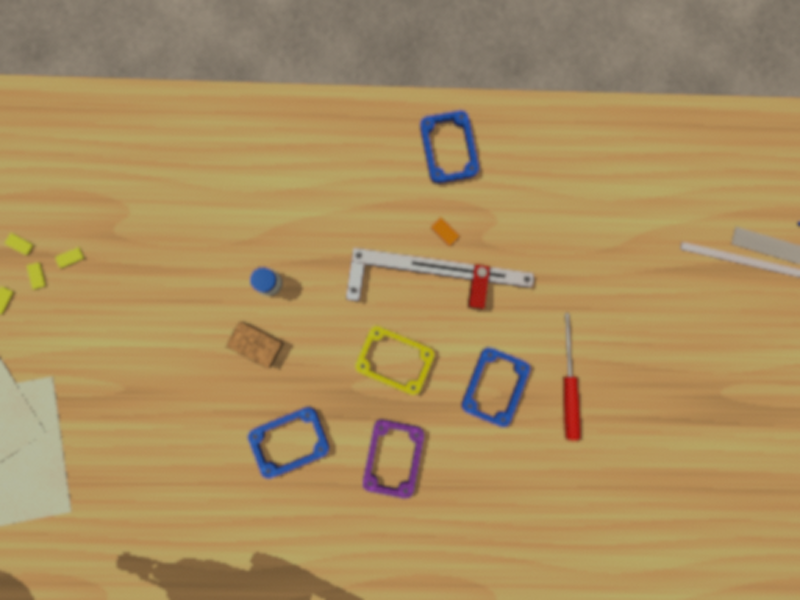

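View pics/scene0.png

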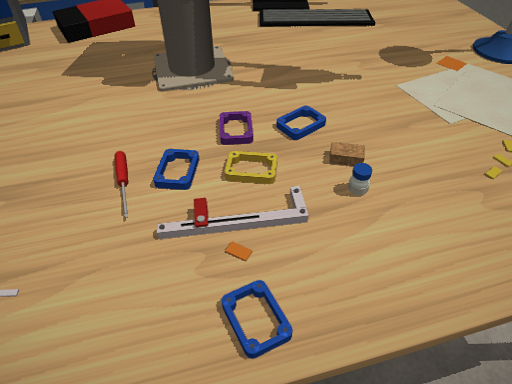

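The top view shows the jig corner at about (360,262), the yellow frame at (396,360), the jaw at (479,287), and blue and purple decoys around them. I'll make an orthorectified crop at z=21 for measuring.

```bash
cat >> h.py <<'E'
def proj(cal,P):
    T=np.array(cal['extrinsics']);c=(np.asarray(P,float)-T[:3,3])@T[:3,:3]
    u=c[:,0]/-c[:,2];v=-c[:,1]/-c[:,2];k=1+cal['k1']*(u*u+v*v);K=cal['mtx']
    return np.stack([K[0,0]*u*k+K[0,2],K[1,1]*v*k+K[1,2]],1)
def ortho(name,img,z,x0,x1,y0,y1,s):
    # rows: x descending, cols: y descending
    h=int((x1-x0)*s);w=int((y1-y0)*s);jj,ii=np.meshgrid(np.arange(w),np.arange(h))
    P=np.stack([x1-ii/s,y1-jj/s,np.full(ii.shape,float(z))],-1).reshape(-1,3)
    m=proj(optics.calibration(name),P).astype(np.float32).reshape(h,w,2)
    return cv2.remap(img,m,None,cv2.INTER_CUBIC)
def fitrect(o,mask,x1,y1,s):
    c=max(cv2.findContours(mask.astype(np.uint8),cv2.RETR_EXTERNAL,cv2.CHAIN_APPROX_NONE)[0],key=cv2.contourArea)
    b=cv2.boxPoints(cv2.minAreaRect(c));return np.stack([x1-b[:,1]/s,y1-b[:,0]/s],1)
E
python3 - <<'E'
from h import *
p=cv2.cvtColor(cv2.imread('pics/top0.png'),cv2.COLOR_BGR2RGB)
x0,x1,y0,y1,s=440,690,-90,220,2.5
def hsv(o): return cv2.cvtColor(o,cv2.COLOR_RGB2HSV).astype(int)
o=ortho('top',p,21,x0,x1,y0,y1,s);save('o0.png',o)
H=hsv(ortho('top',p,20,x0,x1,y0,y1,s))
def rep(n,b):
    d=[np.linalg.norm(b[i]-b[(i+1)%4]) for i in range(4)]
    print(n,b.mean(0).round(1),np.round(d[:2],1),b.round(1).tolist(),[np.degrees(np.arctan2(*(b[i+1]-b[i])[::-1])).round(1) for i in range(2)])
rep('frame',fitrect(o,(H[...,0]>24)&(H[...,0]<36)&(H[...,1]>170)&(H[...,2]>110),x1,y1,s))
H=hsv(ortho('top',p,22,x0,x1,y0,y1,s));m=((H[...,1]<70)&(H[...,2]>110));save('m.png',np.dstack([m*255]*3).astype(np.uint8))
ys,xs=np.nonzero(m)
rep('jig',fitrect(o,m,x1,y1,s))
H=hsv(ortho('top',p,32,x0,x1,y0,y1,s))
rep('jaw',fitrect(o,((H[...,0]<6)|(H[...,0]>174))&(H[...,1]>150),x1,y1,s))
# fence edges: per column in left->right of the mask
for c in range(250,640,30):
    r_=np.nonzero(m[:,c])[0]
    if len(r_): print('y',y1-c/s,'x top/bot',x1-r_[0]/s,x1-r_[-1]/s)
E
```

```text
frame [496.5  58.4] [ 79.6 110.4] [[480.1000061035156, 124.4000015258789], [554.0, 94.9000015258789], [513.0, -7.599999904632568], [439.1000061035156, 22.0]] [np.float32(-21.8), np.float32(-111.8)]
jig [620.3  36.9] [ 83.9 194.7] [[590.2000122070312, 138.60000610351562], [673.4000244140625, 128.60000610351562], [650.2999877929688, -64.69999694824219], [567.0999755859375, -54.79999923706055]] [np.float32(-6.8), np.float32(-96.8)]
jaw [613.7 -71.3] [65.8 25.3] [[583.0999755859375, -53.900001525878906], [648.0999755859375, -63.70000076293945], [644.2999877929688, -88.69999694824219], [579.2999877929688, -78.9000015258789]] [np.float32(-8.6), np.float32(-98.6)]
y 120.0 x top/bot 672.0 588.8
y 108.0 x top/bot 670.8 644.4
y 96.0 x top/bot 669.2 645.6
y 84.0 x top/bot 667.6 643.6
y 72.0 x top/bot 666.4 642.0
y 60.0 x top/bot 665.2 640.8
y 48.0 x top/bot 663.2 639.2
y 36.0 x top/bot 662.0 638.0
y 24.0 x top/bot 660.4 636.0
y 12.0 x top/bot 658.4 635.2
y 0.0 x top/bot 657.6 633.6
y -12.0 x top/bot 656.0 631.6
y -24.0 x top/bot 654.4 630.8
```

View pics/o0.png

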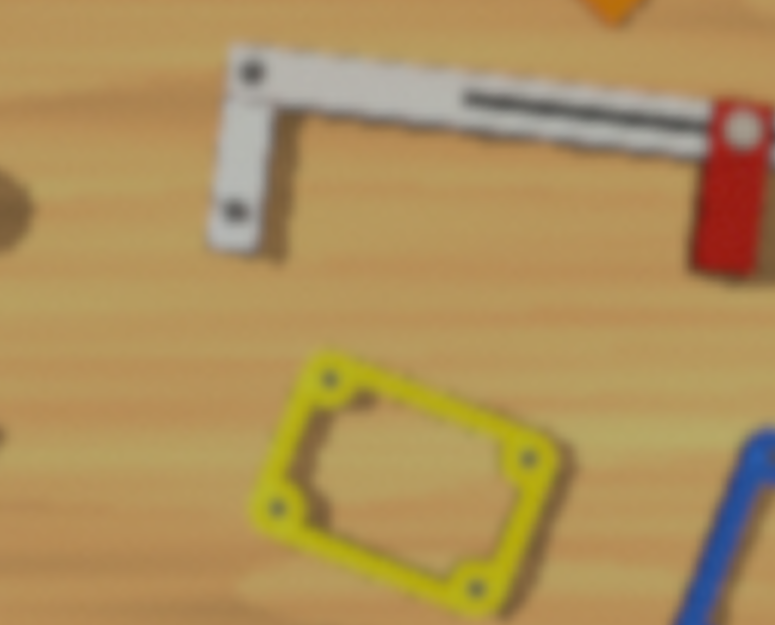

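The frame measures 79.6 × 110.4 mm, which matches the given size. It sits at (496.5, 58.4) with a yaw of −21.8°. The jig corner is near (647.5, 110.5) with a yaw of −6.9°, and the jaw travel is about 28 mm. I'll plan the two-finger approach inside the opening.

```bash
cat >> h.py <<'E'
from scipy.spatial.transform import Rotation as Ro
C=np.array([647.5,110.5]);psi=np.radians(-6.9)
ex=np.array([np.cos(psi),np.sin(psi)]);ey=np.array([-ex[1],ex[0]])
def jw(x,y): return C+x*ex+y*ey
def wj(p): d=np.asarray(p)[:2]-C; return np.array([d@ex,d@ey])
def pose():
    s=sense();return np.array(s['tool_pos']),Ro.from_euler('xyz',s['tcp_rot'],degrees=True),s
def rel(xy,z,yaw):
    """row (m, deg) for TCP at xy,z, pointing down, tool y along +-(world yaw)"""
    t,R,_=pose()
    best=None
    for a in(yaw,yaw+180):
        a=np.radians(a);y=np.array([np.cos(a),np.sin(a),0]);x=np.array([0,0,-1.])
        rv=(R.inv()*Ro.from_matrix(np.stack([x,y,np.cross(x,y)],1))).as_rotvec(degrees=True)
        if best is None or np.linalg.norm(rv)<np.linalg.norm(best):best=rv
    return (R.inv().apply(np.array([*xy,z])-t)/1000).round(4).tolist(),best.round(2).tolist()
def where():
    t,R,s=pose();y=R.apply([0,1,0]);print('t',s['time'],'tcp',t.round(1),'jig',wj(t).round(1),'ytool yaw',np.degrees(np.arctan2(y[1],y[0])).round(2),'F',s['ft_force'].round(1),'gap',round(s['finger_gap'],1))
E
python3 - <<'E'
from h import *
where();print(pose()[1].as_matrix().round(3))
print(rel((496.5,58.4),110,90-21.8)); print(jw(-40,-55))
E
```

```text
t 0.1 tcp [202.  564.5 252.3] jig [-496.8  397.2] ytool yaw 70.3 F [-0.1  0.2  0.9] gap 85.3
[[-0.001  0.337  0.941]
 [-0.002  0.941 -0.337]
 [-1.    -0.002 -0.   ]]
([0.1429, -0.377, 0.4479], [2.1, -0.01, 0.1])
[601.18218019  60.70381975]
```

Call:
carry_out --commands '[0.1429,-0.377,0.4479,2.1,0,0,0.41,0.1429,-0.377,0.4479,2.1,0,0,0.41,0.1429,-0.377,0.4479,2.1,0,0,0.41,0.1429,-0.377,0.4479,2.1,0,0,0.41,0.1429,-0.377,0.4479,2.1,0,0,0.41,0.1429,-0.377,0.4479,2.1,0,0,0.41,0.1429,-0.377,0.4479,2.1,0,0,0.41,0.1429,-0.377,0.4479,2.1,0,0,0.41,0.1429,-0.377,0.4479,2.1,0,0,0.41,0.1429,-0.377,0.4479,2.1,0,0,0.41,0.1429,-0.377,0.4479,2.1,0,0,0.41,0.1429,-0.377,0.4479,2.1,0,0,0.41]'

```text
time: 1.6
tool_pos: [496.0, 58.5, 109.6]
tcp_rot: [-125.8, 89.9, -147.7]
ft_force: [-0.0, -0.3, -0.9]
finger_gap: 25.6
```

```bash
python3 - <<'E'
from h import *
where();print(rel((496.5,58.4),28,90-21.8))
p,d=optics.snapshot('wrist');save('w1.png',p)
E
```

```text
t 1.6 tcp [496.   58.5 109.6] jig [-144.1  -69.8] ytool yaw 68.16 F [-0.  -0.3 -0.9] gap 25.6
([0.0816, 0.0002, 0.0006], [-0.04, -0.07, 0.1])
```

View pics/w1.png

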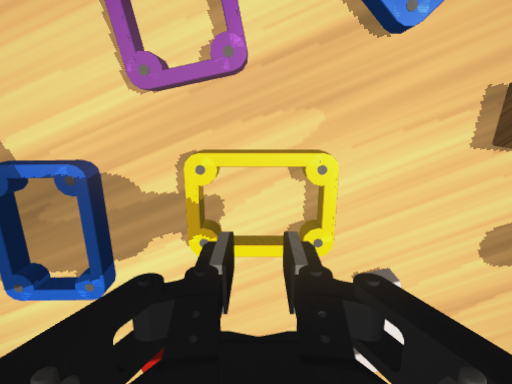

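The wrist view shows the fingers at columns 215 to 305, centred on the frame at columns 185 to 338. I'll descend into the opening.

Call:
carry_out --commands '[0.03,0,0.0005,0,0,0,0.41,0.055,0,0.0005,0,0,0,0.41,0.07,0,0.0005,0,0,0,0.41,0.0816,0,0.0005,0,0,0,0.41,0.0816,0,0.0005,0,0,0,0.41]'

```text
time: 2.28
tool_pos: [496.0, 59.0, 27.9]
tcp_rot: [-130.6, 89.9, -152.4]
ft_force: [0.2, -0.4, -0.0]
finger_gap: 24.8
```

```bash
python3 - <<'E'
from h import *
where()
# tool target when pushing: finger front = tcp+11 in x; frame wall inner x=+30 -> tcp = centre+19. seat centre (-40,-55)
print('rotate in place',rel(jw(-143.6+10,-69.9),28,90-6.9))
print('prefence',rel(jw(-40+19-8,-66),28,90-6.9),'fence',rel(jw(-40+19,-66),28,90-6.9))
E
```

```text
t 2.275 tcp [496.   59.   27.9] jig [-144.2  -69.3] ytool yaw 68.25 F [ 0.2 -0.4 -0. ] gap 24.8
rotate in place ([-0.0002, 0.0022, 0.0104], [-14.85, -0.11, 0.1])
prefence ([-0.0004, 0.0327, 0.1105], [-14.85, -0.11, 0.1]) fence ([-0.0004, 0.0348, 0.1183], [-14.85, -0.11, 0.1])
```

Call:
carry_out --commands '[0,0.001,0.005,-7.5,0,0,0.41,0,0.002,0.0104,-14.85,0,0,0.41,0,0.005,0.02,-14.85,0,0,0.41,0,0.008,0.03,-14.85,0,0,0.41,0,0.011,0.04,-14.85,0,0,0.41,0,0.015,0.052,-14.85,0,0,0.41,0,0.019,0.064,-14.85,0,0,0.41,0,0.023,0.076,-14.85,0,0,0.41,0,0.027,0.088,-14.85,0,0,0.41,0,0.03,0.1,-14.85,0,0,0.41,0,0.0327,0.1105,-14.85,0,0,0.41,0,0.0327,0.1105,-14.85,0,0,0.41]'

```text
time: 3.78
tool_pos: [611.7, 48.3, 27.8]
tcp_rot: [-132.0, 89.9, -138.9]
ft_force: [0.1, -0.5, 0.8]
finger_gap: 25.1
```

```bash
python3 - <<'E'
from h import *
where()
p,d=optics.snapshot('top')
o=ortho('top',p,21,500,690,-70,170,3.2);save('o1.png',o)
E
```

```text
t 3.775 tcp [611.7  48.3  27.8] jig [-28.  -66.1] ytool yaw 83.09 F [ 0.1 -0.5  0.8] gap 25.1
```

View pics/o1.png

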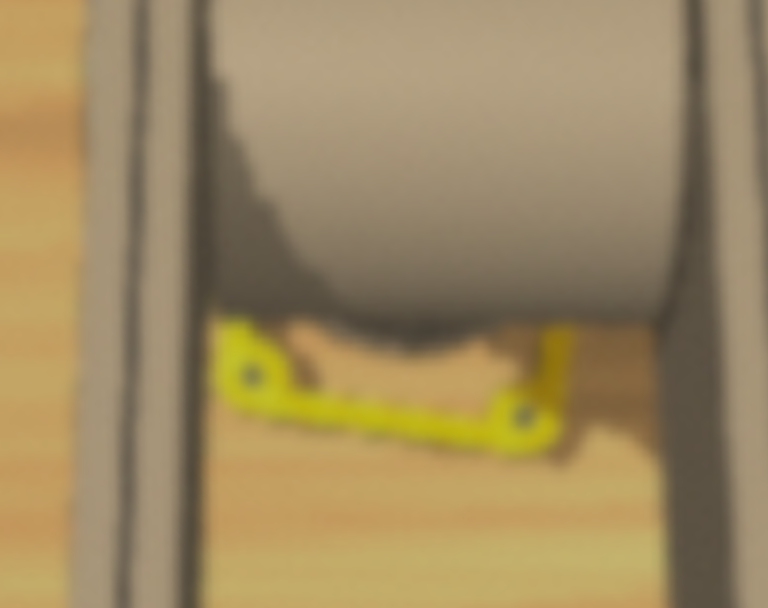

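The near side of the frame is visible, with bosses at (252,375) and (525,415). That puts the frame centre at about jig (−45, −71), roughly 1° askew and 5 mm from the fence. I'll push gently to the fence.

Call:
carry_out --commands '[0,0,0.0025,0,0,0,0.41,0,0,0.005,0,0,0,0.41,0,0,0.007,0,0,0,0.41,0,0,0.007,0,0,0,0.41]'

```text
time: 4.32
tool_pos: [618.2, 47.5, 27.6]
tcp_rot: [-141.2, 89.9, -148.1]
ft_force: [-0.5, -1.1, -0.7]
finger_gap: 25.1
```

Call:
carry_out --commands '[0,0,0.001,0,0,0,0.41,0,0,0.002,0,0,0,0.41,0,0,0.002,0,0,0,0.41]'

```text
time: 4.7
tool_pos: [619.8, 47.2, 27.5]
tcp_rot: [-147.3, 89.8, -154.2]
ft_force: [-4.1, -0.1, 2.0]
finger_gap: 25.2
```

```bash
python3 - <<'E'
from h import *
where()
E
```

```text
t 4.7 tcp [619.8  47.2  27.5] jig [-19.9 -66.2] ytool yaw 83.09 F [-4.1 -0.1  2. ] gap 25.2
```

Contact has started (−4 N). A bit more will seat it flush.

Call:
carry_out --commands '[0,0,0.001,0,0,0,0.41,0,0,0.002,0,0,0,0.41,0,0,0.002,0,0,0,0.41]'

```text
time: 5.08
tool_pos: [619.9, 47.1, 27.3]
tcp_rot: [-163.7, 89.6, -170.6]
ft_force: [-12.2, 0.6, 9.7]
finger_gap: 25.2
```

```bash
python3 - <<'E'
from h import *
where(); print(sense()['wrist_torque'])
E
```

```text
t 5.075 tcp [619.9  47.1  27.3] jig [-19.8 -66.2] ytool yaw 83.11 F [-12.2   0.6   9.7] gap 25.2
[ 0.04069328  1.88611987 -0.02011964]
```

Call:
carry_out --commands '[-0.0006,0,-0.008,0,0,0,0.41,-0.0006,0,-0.017,0,0,0,0.41,-0.0006,0,-0.017,0,0,0,0.41]'

```text
time: 5.45
tool_pos: [602.5, 49.3, 28.0]
tcp_rot: [-164.2, 89.6, -171.0]
ft_force: [-0.1, -0.5, -0.1]
finger_gap: 25.0
```

```bash
python3 - <<'E'
from h import *
where();print(rel(jw(-37,-42),28,90-6.9),rel(jw(-37,-37),28,90-6.9))
E
```

```text
t 5.45 tcp [602.5  49.3  28. ] jig [-37.4 -66.1] ytool yaw 83.11 F [-0.1 -0.5 -0.1] gap 25.0
([-0.0001, 0.0241, 0.0004], [0.01, -0.4, 0.11]) ([-0.0001, 0.0291, 0.0004], [0.01, -0.4, 0.11])
```

Call:
carry_out --commands '[0,0.006,0.0004,0,-0.4,0,0.41,0,0.012,0.0004,0,-0.4,0,0.41,0,0.017,0.0004,0,-0.4,0,0.41,0,0.021,0.0004,0,-0.4,0,0.41,0,0.024,0.0004,0,-0.4,0,0.41,0,0.024,0.0004,0,-0.4,0,0.41]'

```text
time: 6.2
tool_pos: [605.7, 73.4, 27.8]
tcp_rot: [-91.7, 89.9, -98.5]
ft_force: [-0.0, -0.6, -0.6]
finger_gap: 25.4
```

Call:
carry_out --commands '[0,0.0015,0,0,0,0,0.41,0,0.003,0,0,0,0,0.41,0,0.0045,0,0,0,0,0.41,0,0.0045,0,0,0,0,0.41]'

```text
time: 6.7
tool_pos: [606.3, 78.1, 27.8]
tcp_rot: [-91.5, 89.9, -98.4]
ft_force: [0.5, 0.8, -0.4]
finger_gap: 25.0
```

```bash
python3 - <<'E'
from h import *
where()
p,d=optics.snapshot('wrist');save('w2.png',p)
E
```

```text
t 6.7 tcp [606.3  78.1  27.8] jig [-37.  -37.1] ytool yaw 83.14 F [ 0.5  0.8 -0.4] gap 25.0
```

View pics/w2.png

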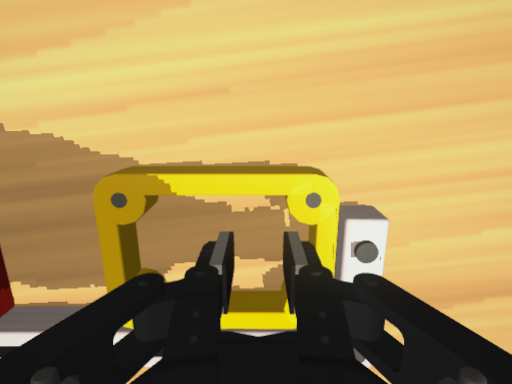

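The wrist view shows the frame's right side at about column 338, almost touching the end stop at about column 342. I'll keep going until the force rises.

Call:
carry_out --commands '[0,0.001,0,0,0,0,0.41,0,0.002,0,0,0,0,0.41,0,0.003,0,0,0,0,0.41,0,0.003,0,0,0,0,0.41]'

```text
time: 7.25
tool_pos: [606.5, 80.5, 27.8]
tcp_rot: [-96.9, 89.9, -103.8]
ft_force: [-1.6, -5.0, 0.8]
finger_gap: 25.5
```

Call:
carry_out --commands '[0,0.001,0,0,0,0,0.41,0,0.002,0,0,0,0,0.41,0,0.002,0,0,0,0,0.41]'

```text
time: 7.62
tool_pos: [606.6, 80.7, 27.8]
tcp_rot: [-98.8, 89.7, -105.7]
ft_force: [-2.5, -11.5, 3.4]
finger_gap: 25.1
```

Call:
carry_out --commands '[0,-0.01,0,0,0,0,0.41,0,-0.019,0,0,0,0,0.41,0,-0.019,0.006,0,0,0,0.41,0,-0.019,0.012,0,0,0,0.41,0,-0.019,0.016,0,0,0,0.41,0,-0.019,0.018,0,0,0,0.41,0,-0.019,0.019,0,0,0,0.41,0,-0.019,0.019,0,0,0,0.41]'

```text
time: 8.62
tool_pos: [621.5, 60.1, 27.4]
tcp_rot: [-133.3, 89.6, -140.2]
ft_force: [-9.5, 1.2, 5.1]
finger_gap: 25.1
```

```bash
python3 - <<'E'
from h import *
where()
E
```

```text
t 8.625 tcp [621.5  60.1  27.4] jig [-19.8 -53.2] ytool yaw 83.13 F [-9.5  1.2  5.1] gap 25.1
```

The frame is firm on both faces. I'll back off, lift, and go to the jaw with the fingers shut.

Call:
carry_out --commands '[0,0,-0.01,0,0,0,0.41,0,0,-0.02,0,0,0,0.41,-0.03,0,-0.02,0,0,0,0.41,-0.09,0,-0.02,0,0,0,0.6,-0.09,0,-0.02,0,0,0,1]'

```text
time: 9.25
tool_pos: [606.0, 63.2, 124.1]
tcp_rot: [-29.7, 89.6, -36.5]
ft_force: [0.6, -0.2, 0.2]
finger_gap: 0.7
```

```bash
python3 - <<'E'
from h import *
where();print(rel(jw(-23.5,-232),115,90-6.9))
E
```

```text
t 9.25 tcp [606.   63.2 124.1] jig [-35.5 -52. ] ytool yaw 83.14 F [ 0.6 -0.2  0.2] gap 0.7
([0.0099, -0.18, 0.0119], [0.04, 0.36, 0.2])
```

Call:
carry_out --commands '[0.001,-0.06,0.012,0,0.36,0.2,1,0.001,-0.12,0.012,0,0.36,0.2,1,0.001,-0.18,0.012,0,0.36,0.2,1,0.001,-0.18,0.012,0,0.36,0.2,1,0.001,-0.18,0.012,0,0.36,0.2,1]'

```text
time: 9.88
tool_pos: [595.9, -116.7, 123.3]
tcp_rot: [139.4, 90.0, 132.5]
ft_force: [0.1, 0.0, -0.5]
finger_gap: 0.1
```

```bash
python3 - <<'E'
from h import *
where()
p,d=optics.snapshot('wrist');save('w3.png',p)
p,d=optics.snapshot('top');o=ortho('top',p,21,500,690,-70,170,3.2);save('o2.png',o)
print(rel(jw(-23.5,-232),30,90-6.9))
E
```

```text
t 9.875 tcp [ 595.9 -116.7  123.3] jig [ -23.9 -231.8] ytool yaw 83.09 F [ 0.1  0.  -0.5] gap 0.1
([0.0935, -0.0014, 0.0002], [0.12, -0.03, -0.02])
```

View pics/w3.png

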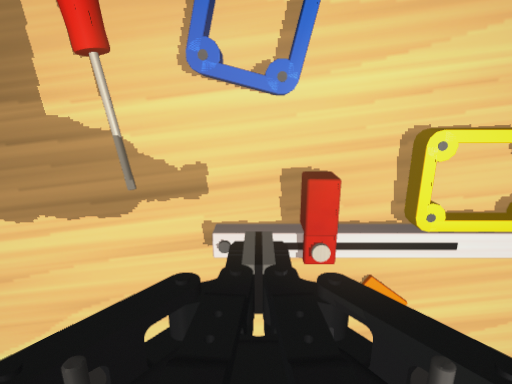

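View pics/o2.png

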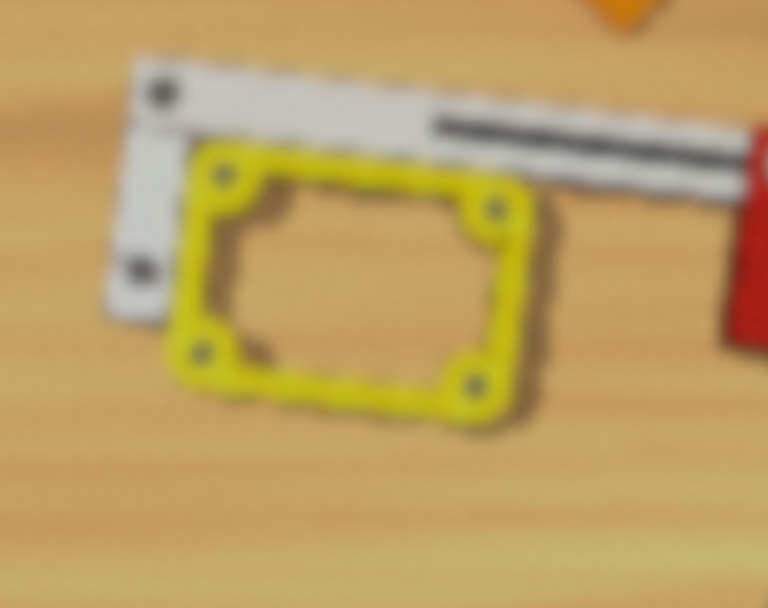

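The frame sits flush in the corner: the bosses at (223,175) and (497,208) give a slope of 6.9°, the same as the jig. The jaw lies ahead of the shut fingers, and the area in front of and behind it is clear. I'll lower beside it.

Call:
carry_out --commands '[0.04,-0.001,0,0,0,0,1,0.075,-0.001,0,0,0,0,1,0.0935,-0.001,0,0,0,0,1,0.0935,-0.001,0,0,0,0,1]'

```text
time: 10.48
tool_pos: [595.0, -115.3, 28.4]
tcp_rot: [166.4, 89.8, 159.7]
ft_force: [-0.7, -0.4, 0.5]
finger_gap: 0.1
```

Call:
carry_out --commands '[0,0.008,0,0,0,0,1,0,0.015,0,0,0,0,1,0,0.022,0,0,0,0,1,0,0.03,0,0,0,0,1,0,0.037,0,0,0,0,1,0,0.044,0,0,0,0,1,0,0.052,0,0,0,0,1,0,0.06,0,0,0,0,1,0,0.066,0,0,0,0,1,0,0.072,0,0,0,0,1,0,0.072,0,0,0,0,1]'

```text
time: 11.85
tool_pos: [603.1, -43.0, 28.2]
tcp_rot: [162.8, 89.7, 156.2]
ft_force: [0.4, 0.4, -0.2]
finger_gap: -0.0
```

```bash
python3 - <<'E'
from h import *
where()
E
```

```text
t 11.85 tcp [603.1 -43.   28.2] jig [ -25.7 -157.7] ytool yaw 83.32 F [ 0.4  0.4 -0.2] gap -0.0
```

Call:
carry_out --commands '[0,0.002,0,0,0,0,1,0,0.004,0,0,0,0,1,0,0.006,0,0,0,0,1,0,0.007,0,0,0,0,1]'

```text
time: 12.35
tool_pos: [603.7, -35.9, 28.1]
tcp_rot: [164.4, 89.7, 157.8]
ft_force: [-1.1, -2.3, -0.8]
finger_gap: -0.2
```

Call:
carry_out --commands '[0,0.001,0,0,0,0,1,0,0.002,0,0,0,0,1,0,0.003,0,0,0,0,1,0,0.003,0,0,0,0,1]'

```text
time: 12.85
tool_pos: [604.1, -32.8, 28.1]
tcp_rot: [163.1, 89.7, 156.4]
ft_force: [0.2, -2.3, 0.3]
finger_gap: -0.0
```

```bash
python3 - <<'E'
from h import *
where()
E
```

```text
t 12.85 tcp [604.1 -32.8  28.1] jig [ -25.9 -147.5] ytool yaw 83.33 F [ 0.2 -2.3  0.3] gap -0.0
```

Call:
carry_out --commands '[0,0.001,0,0,0,0,1,0,0.002,0,0,0,0,1,0,0.003,0,0,0,0,1,0,0.003,0,0,0,0,1]'

```text
time: 13.35
tool_pos: [604.1, -32.5, 28.1]
tcp_rot: [-157.2, 89.7, -164.0]
ft_force: [-1.2, -14.4, 0.7]
finger_gap: -0.2
```

Call:
carry_out --commands '[0,0.001,0,0,0,0,1,0,0.002,0,0,0,0,1,0,0.002,0,0,0,0,1]'

```text
time: 13.72
tool_pos: [604.1, -32.5, 28.1]
tcp_rot: [-136.7, 89.6, -143.5]
ft_force: [-2.2, -12.1, 0.4]
finger_gap: -0.3
```

The jaw is hard up at 14 N, at the expected position. I'll retreat, lift clear and check.

Call:
carry_out --commands '[0,-0.008,0,0,0,0,1,0,-0.018,0,0,0,0,1,-0.05,-0.018,0,0,0,0,1,-0.1,-0.06,0,0,0,0,1,-0.13,-0.12,0,0,0,0,1,-0.13,-0.18,-0.02,0,0,0,1,-0.13,-0.18,-0.02,0,0,0,1]'

```text
time: 14.6
tool_pos: [562.8, -212.2, 160.1]
tcp_rot: [-124.3, 89.6, -131.3]
ft_force: [0.4, 0.1, 0.2]
finger_gap: 0.2
```

```bash
python3 - <<'E'
from h import *
where()
p,d=optics.snapshot('top');save('top3.png',p)
o=ortho('top',p,21,520,690,-80,160,3.2);save('o3.png',o)
H=cv2.cvtColor(ortho('top',p,20,440,690,-90,220,2.5),cv2.COLOR_RGB2HSV).astype(int)
b=fitrect(H,(H[...,0]>24)&(H[...,0]<36)&(H[...,1]>170)&(H[...,2]>110),690,220,2.5)
print(wj(b.mean(0)),[np.linalg.norm(b[i]-b[i+1]) for i in range(2)],[np.degrees(np.arctan2(*(b[i+1]-b[i])[::-1])) for i in range(2)])
a=cv2.imread('pics/top0.png').astype(int);c=cv2.imread('pics/top3.png').astype(int)
for n,x,y in(('jar',170,180),('block',164,220),('driver',365,240),('tile',285,148)):
    print(n,np.abs(a-c)[y-18:y+18,x-18:x+18].mean())
E
```

```text
t 14.6 tcp [ 562.8 -212.2  160.1] jig [ -45.3 -330.6] ytool yaw 83.02 F [0.4 0.1 0.2] gap 0.2
[-40.39318902 -55.52099632] [np.float32(77.794586), np.float32(110.19247)] [np.float32(-7.1250043), np.float32(-97.125)]
jar 6.165895061728395
block 5.952160493827161
driver 6.378858024691358
tile 6.627314814814815
```

View pics/o3.png

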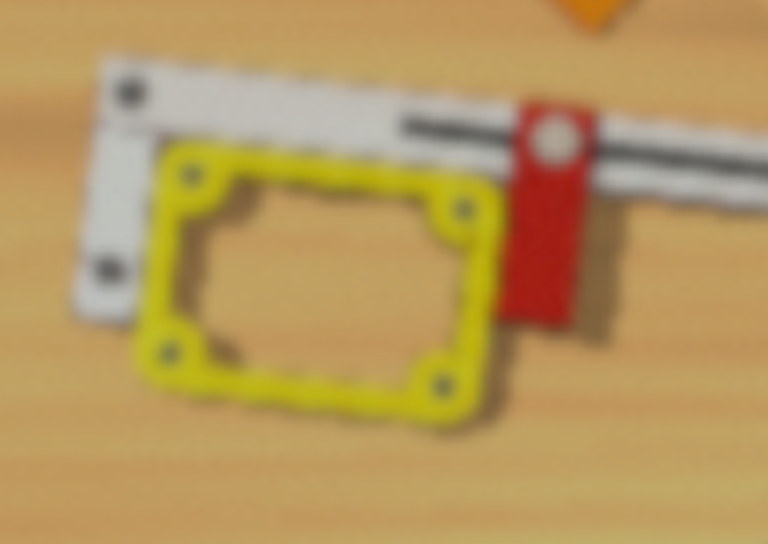

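The frame is boxed in: it sits in the corner with its centre at jig (−40.4, −55.5) and a yaw of −7.1° against about −6.9° for the jig. The jaw, around (545,220), touches its right side. The four bystanders show only noise-level pixel changes.

```bash
python3 -c "
from bench import order
print(order.hand_in())"
```

```text
the job is handed in; nothing more can be done
None
```

The yellow frame is in the jig's corner and boxed in by the red jaw. I handed the job in at about 14.6 s of the 51 s allowed.

- **Frame:** I slid it flat on the desk with the fingertips inside its opening, first square onto the long fence and then onto the end stop. I finished with a second push to the fence. Contact forces were about 10–12 N.
- **Jaw:** I pushed it with the fingers shut until it stopped against the frame at about 14 N, then lifted the gripper clear.

**Last checks:** the top camera put the frame centre at jig (−40.4, −55.5) mm, where the seat is (−40, −55). Its yaw was −7.1° against −6.9° measured for the jig. Both differences are within the measuring error. The jaw looked in contact with the frame in the last picture.

Picture differences at the block, jar, screwdriver and tile were all small and nearly equal, so none appears to have moved. No check failed. The final fit showed the frame's short side as 77.8 mm instead of 80, which I put down to picture blur.

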